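Post the rejected module into the reject box

ROBOT

A 7-joint arm with a two-finger parallel gripper is mounted at the origin on the work surface. World frame = base frame: x ahead of the robot, y to its left, z up, the work surface at z = 0. Lengths are in mm, angles in rad, forces in N, time in s.
With the tool pointing down it reaches from about 425 to 800 mm from the base axis. Payload 8.3 kg.
Tool frame: the origin (TCP) lies at the very end of the fingers, on their centre line; the grasp point (between the pads) lies 19 mm behind it; z points along the fingers, y is the line along which they close (so a half turn about z gives the same grasp; the last joint's range is limited). The gripper opens to 85 mm and grips with 20 to 120 N. Pads are 22 mm wide; open, the fingers measure 114 mm over their backs; the gripper's body (76 mm by 85 mm) begins 54 mm behind the grasp point. The pads swing forward as they close: fully open they stand 13 mm farther back than shut.
Start: joints at [-1.166, 0.383, 0.016, 1.37, -0.006, 1.388, -0.046], TCP at [281.776, 557.858, 231.279] pointing down, gripper open.
Joint ranges: [-2.95, 2.95], [-0.25, 2.06], [-1.52, 1.56], [0.18, 2.33], [-1.44, 4.58], [0.02, 2.06], [-3.01, 3.01]. Speed limits (rad/s): [2.39, 2.39, 3.01, 3.01, 3.14, 3.14, 3.14].

INTERFACE

Orientations are given as a unit quaternion [x, y, z, w].
In Python, from cell import robot gives the robot as it stands.
- The arm moves only by the tool drive_effector, called after ">>>" as name(argument=value, ...) on one line, values as JSON. Schema: {"type":"object","properties":{"steps":{"type":"object","properties":{"moves":{"type":"array","items":{"type":"array","items":{"type":"number"},"minItems":5,"maxItems":5},"minItems":1,"maxItems":5}},"additionalProperties":false,"required":["moves"]},"grip_n":{"type":"number"},"only":{"type":"string"},"quiet":{"type":"boolean"},"lines":{"type":"string"}},"required":["steps"],"additionalProperties":false}. steps is an object whose key "moves" holds a list of rows, 1 to 5 of them, each of 5 numbers: dx, dy, dz in fractions of the full range, 1 being 30 cm, then a turn about the tool's z in a scale on which 1.0 is pi rad, then the opening from 0.0 (shut) to 1.0 (fully open); each row shifts and turns the commanded pose from where the row before left it, along the tool's axes as they then stand; what a row does not reach is not made up. A row lasts 1/8 s, in which the tool goes at most 62.5 mm and 0.188 rad, less where a joint would pass 70% of its speed; a pose out of reach is approached as far as the arm can. The fingers move at their own pace and stop on an object; grip_n is the grip in N (left out, the last holds). Time passes only in rows, so rows that do not move let the fingers close. The tool returns the time, the measured TCP pose, the force, the opening and the grip force at its end. only (a regular expression) keeps the lines of the reply that match it, lines (a string "A,B") keeps lines A to B, and quiet returns only ok. Shift and turn numbers lie between -1 and 1, and a call with a number outside is refused. Input that does not fit is refused with a message, and nothing moves.
- robot.get_obs(): the state, without advancing time (a new reading comes with each control period).
- robot.grab_frame(name): name is "scene" or "top" or "wrist"; returns a dict with "image" (420x560x3 uint8, red, green, blue), "vertical_fov" (degrees; the focal length in pixels is half the picture's height over the tangent of half this angle, whatever the lens; pixels are square), "cx", "cy" (the principal point, pixels), "world_from_camera" (4x4, takes a point from camera to world coordinates). Camera axes: x right, y up, looking along -z (the intrinsics and any distortion apply to the point x, -y, -z); pixel columns grow to the right and rows downward; lengths in mm; the calibration is good to about 2 mm. A picture is of the moment at which its call begins. There is no depth.
- robot.finish_job(): hands the job in; it is judged then, once.
The state is a dict: "time_s": time; "q": joint angles; "qvel": joint speeds; "joint_torque": joint torques, N m; "eef_pos": TCP position; "orientation": TCP orientation; "ft_force": force on the tool from outside, world axes, zero at the start; "torque": the same for the moment, N m; "opening": opening from 0.0 (shut) to 1.0 (fully open); "grasp_force": force on a finger pad.
Only numpy, scipy, OpenCV 4.12 (cv2) and the standard library are available. Lean on these libraries where they do the work, as an engineer would, in place of code of your own. Each camera call takes 0.05 s, during which the arm holds its last target. There are 200 camera calls.

TASK

One of the three modules standing in the rack is a reject: the plain one, without a finned heat sink. Take it out and post it upright through the narrow slot in the top of the locked reject box, feeling gently for the slot, and press it down past the spring rollers until it drops inside. Never force it against the box, and leave everything else where it stands.

Things in the scene. Friction and masses are not known exactly. Their poses are not given: they have to be found in the camera images.
- module: the reject: flat plug-in electronics module, 70 mm wide (its x) x 10 mm thick (its y) x 70 mm tall (its z), 0.1 to 0.15 kg, flat on both faces, black frame and green board, no heat sink. Origin: centre of its lower edge. It stands upright in a rack socket 30 mm deep with 40 mm showing above the rack; grip it across its 10 mm thickness, near the top edge
- good_a: good module, same frame as the reject but with an aluminium finned heat sink standing 14 mm off its +y face, in its own rack socket; leave alone. Origin: centre of its lower edge
- good_b: second good module, like good_a; leave alone
- rack: grey plastic rack, 90 (x) x 230 (y) x 40 mm high, fixed; three sockets in a row along its y, 75 mm apart, each holding one module upright (module thickness along rack y); socket floor 10 mm above the table. Origin: centre of its underside
- box: grey steel lock box, 160 x 160 mm, 170 mm high to the top of its slot plate, fixed. Origin: centre of its underside, z up. The box and its plate are spoilt by a push above 45 N. The gripper does not fit through the slot
- box_top (a point): middle of the box's top face, 170 mm above box, same axes. The top is a 6 mm aluminium plate with one square-edged through slot, 73 mm long (along x) by 12 mm wide (along y). The plate was bolted down off-centre: the slot is centred in x and parallel to it, but its middle may lie up to 14 mm to either side of this point in y. This is not measured: feel (or look) for it
- rollers (a point): middle of the box, 56 mm below box_top: where two spring rollers catch a module's lower edge, with 14 mm of it still above the plate. They carry its weight; about 6 to 10 N down on its top edge over about 7 mm pushes it past them, then it drops freely about 100 mm to the box floor
- screwdriver: screwdriver lying on the bench, 160 mm long, about 30 mm thick; bystander
- flux: small capped bottle, 38 mm diameter, 100 mm tall; bystander
- tray: black open tray 100 x 140 x 30 mm; bystander
- solder: grey reel standing flat, 56 mm diameter, 40 mm high; bystander
- calipers_case: black flat case 70 x 160 x 25 mm; bystander
Not all that is in view belongs to the job. What is meant by the module is not orange or yellow, and is the smaller of those in its own colour.

How it is judged (in metres and radians):
On the way, in this order (a step that is already met when the one before it is completed fails the run):
1. the reject module is lifted clear of the rack (height (world z) of module above 0.08 m), for 0.1 s.
2. the reject module stands upright in the slot of the box, part way in (x of module in the frame of box between -0.01 and 0.01 m and y of module in the frame of box between -0.018 and 0.018 m and z of module in the frame of box between 0.1 and 0.16 m and angle between module's own z axis and vertical below 0.15 rad), for 0.1 s.
At the end, for the whole second after the job is handed in: the reject module lies at rest inside the box, its lower-edge centre within the box walls and less than 90 mm above the box's underside (past the rollers); everything else is where it was, within 20 mm (x of module in the frame of box between -0.078 and 0.078 m and y of module in the frame of box between -0.078 and 0.078 m and z of module in the frame of box between -0.01 and 0.09 m and linear speed of module below 0.03 m/s); the robot touches nothing.
It fails at once if the module (until it has dropped past the rollers), the fingers or the arm press on the box with more than 45 N ((contact force between module and box above 45 N and z of module in the frame of box above 0.09 m) or contact force between any of the fingers, the arm and box above 45 N).
It fails at once if another module or a bystander is moved by more than 20 mm (distance of any of good_a, good_b, screwdriver, flux, tray, solder, calipers_case from where it was at the start of the episode above 0.02 m).
It also fails if it takes over 64 s, if anything falls off the work surface, if the arm or the gripper's body presses on something with over 40 N, if the wrist force passes 120 N, or if a joint passes its speed limit or range.

## Working session

There is one attempt and no reset: what is moved stays moved. The work goes in short steps, Python scripts to look and compute and a tool call to move; the robot and the scene stay as the last step left them, time stands still between calls to the robot, and variables do not carry over. Pictures are saved under pics/ and viewed, at most 10 in all, crops included, and the job is handed in when it is done.

```bash
ls; mkdir -p pics
```

Run:
```python
from cell import robot
import cv2,json
for n in ["scene","top"]:
    f=robot.grab_frame(n); cv2.imwrite(f"pics/{n}0.png",f["image"][:,:,::-1])
    print(n,{k:(v.tolist() if hasattr(v,'tolist') else v) for k,v in f.items() if k!="image"})
print(robot.get_obs())
```

```text
pics
scene {'vertical_fov': 46.941616086149736, 'cx': 274.8076016763742, 'cy': 209.65034647179448, 'world_from_camera': [[0.5856198465992788, -0.6164203727664939, 0.5263794442295914, 1209.270579826659], [0.8104759411064201, 0.4345890484561799, -0.3927608787158092, -498.1352990497905], [0.01334706547146402, 0.6566264409848027, 0.7540978536257291, 1111.0912112828032], [0.0, 0.0, 0.0, 1.0]]}
top {'vertical_fov': 47.61096037881531, 'cx': 285.86225818852785, 'cy': 211.72145087940635, 'world_from_camera': [[0.021968716448139858, 0.9788541690059864, -0.20337623095440857, 246.08278378555747], [-0.9997413731290246, 0.02270521007560084, 0.0012885222215167878, 5.3846873392371775], [0.005878975396592335, 0.20329532521684443, 0.9790998153371615, 1525.4933735979866], [0.0, 0.0, 0.0, 1.0]]}
{'time_s': 0.1, 'q': array([-1.16586594,  0.38418618,  0.01637834,  1.37106935, -0.00627211,
        1.38818745, -0.04649549]), 'qvel': array([ 0.00185541, -0.00227764, -0.0014224 , -0.00336538, -0.0004833 ,
       -0.00059669,  0.00090134]), 'joint_torque': array([ 3.38514466e-03, -6.29140878e+01,  8.46949182e-01, -3.72758639e+01,
        1.65299530e-02,  1.04195753e-02,  1.46639769e-05]), 'eef_pos': array([281.61444781, 557.44501627, 230.34969824]), 'orientation': array([ 2.31753804e-01,  9.72774056e-01, -8.81801623e-04, -1.81101257e-04]), 'ft_force': array([-0.39465471, -0.82092969, -0.78635416]), 'torque': array([-0.02060557,  0.03048922,  0.00292914]), 'grasp_force': 0.0, 'opening': 1.0006768736727374}
```

View pics/scene0.png

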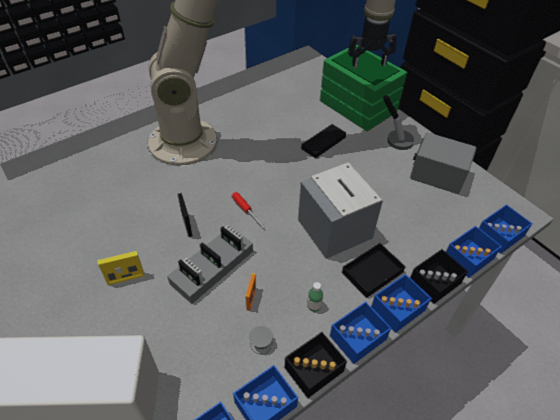

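View pics/top0.png

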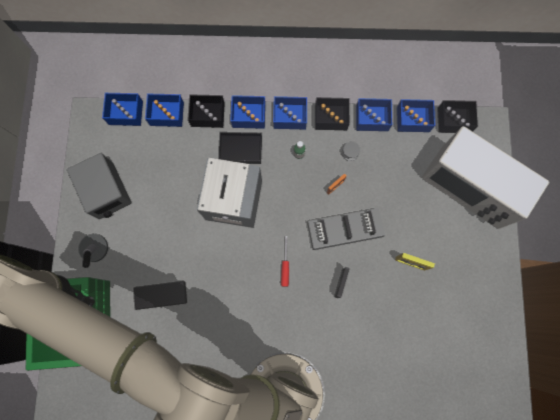

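The scene picture shows the rack with three modules (about (190,270), (210,255), (232,238)), with fins on the outer two. The box is at (340,205). In the top view the rack is at (345,228) and the slot at (224,187). I'll zoom in on both.

Create h.py:
```python
import numpy as np,cv2
from cell import robot
def K(f):
    F=f["image"].shape[0]/2/np.tan(np.radians(f["vertical_fov"])/2); return F
def pix(f,u,v,z):
    F=K(f);T=np.array(f["world_from_camera"]);d=T[:3,:3]@np.array([(u-f["cx"])/F,-(v-f["cy"])/F,-1]);o=T[:3,3]
    return (o+d*(z-o[2])/d[2]).round(1)
def proj(f,p):
    T=np.array(f["world_from_camera"]);c=T[:3,:3].T@(np.array(p)-T[:3,3]);F=K(f)
    return np.array([f["cx"]-F*c[0]/c[2],f["cy"]+F*c[1]/c[2]])
```

Run:
```python
import cv2,numpy as np
t=cv2.imread("pics/top0.png");s=cv2.imread("pics/scene0.png")
z=lambda im,x,y,w,h,k:cv2.resize(im[y:y+h,x:x+w],None,fx=k,fy=k,interpolation=cv2.INTER_CUBIC)
a=z(t,190,140,100,100,4);b=z(t,295,180,100,100,4)
c=z(s,160,220,100,50,4);d=z(s,295,160,100,50,4)
cv2.imwrite("pics/crop1.png",np.vstack([np.hstack([a,b]),np.hstack([c,d])]))
```

```text
(no output)
```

View pics/crop1.png

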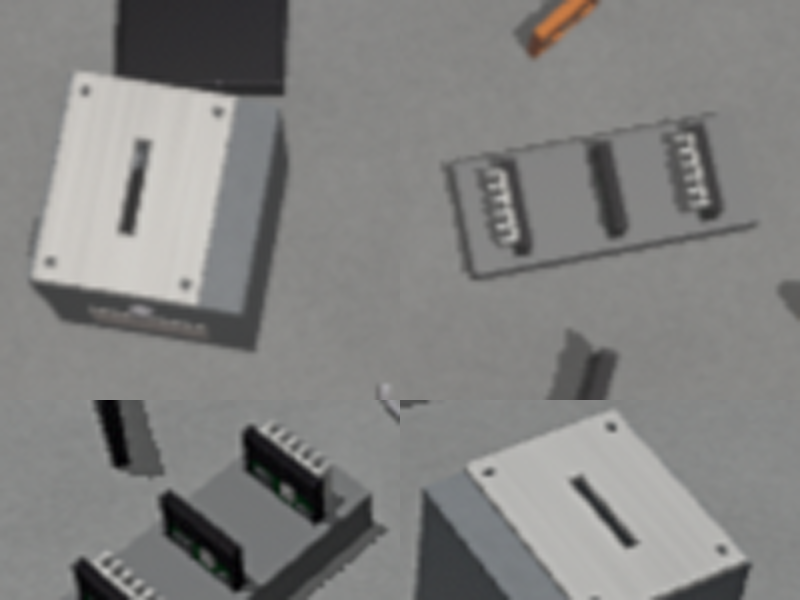

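Run:
```python
from h import *
f=robot.grab_frame("top")
L=lambda x,y,z:pix(f,190+x/4-.375,140+y/4-.375,z)
R=lambda x,y,z:pix(f,295+(x-400)/4-.375,180+y/4-.375,z)
print("plate",[L(*p,170) for p in[(76,72),(238,96),(197,310),(34,277)]])
a,b=L(143,141,170),L(126,234,170);print("slot",a,b,(a+b)/2,np.linalg.norm(a-b),np.degrees(np.arctan2(*(a-b)[1::-1])))
for n,p,q,z in[("mod",(600,142),(617,236),80),("rack far",(444,163),(713,116),40),("racknear",(476,276),(756,223),40)]:
    a,b=R(*p,z),R(*q,z);print(n,a,b,(a+b)/2,np.linalg.norm(a-b),np.degrees(np.arctan2(*(a-b)[1::-1])))
S=robot.grab_frame("scene")
M=lambda x,y,z:pix(S,160+x/4-.375,220+(y-400)/4-.375,z)
N=lambda x,y,z:pix(S,295+(x-400)/4-.375,160+(y-400)/4-.375,z)
print("scene mod top",M(167,492,80),M(241,548,80)); print("scene slot",N(577,477,170),N(631,546,170))
```

```text
plate [array([686.7, 237. , 170. ]), array([670.9, 115.9, 170. ]), array([508.5, 139.5, 170. ]), array([530.2, 258.9, 170. ])]
slot [634.6 184.7 170. ] [563.8 193.7 170. ] [599.2 189.2 170. ] 71.36974148755206 -7.244506852441176
mod [ 539.8 -178.8   80. ] [ 466.5 -191.6   80. ] [ 503.15 -185.2    80.  ] 74.40920641963595 9.905387234650057
rack far [528.  -59.9  40. ] [ 571.2 -274.3   40. ] [ 549.6 -167.1   40. ] 218.70893900341616 101.39213583155275
racknear [438.4 -86.3  40. ] [ 485.5 -307.    40. ] [ 461.95 -196.65   40.  ] 225.6698916559318 102.0468790885011
scene mod top [ 471.2 -189.1   80. ] [ 538.5 -172.9   80. ]
scene slot [562.9 200.9 170. ] [632.4 188.1 170. ]
```

Picture: the middle module (crop (608,190)) has no fins, so it's the reject. Its centre is about (504,-182) mm, with its long axis at about 11.5°. The slot runs between crop (143,141) and (126,234), centred at about (598,191), with its axis at about -8°. Next I'll move above the rack.

Add to h.py:
```python
from scipy.spatial.transform import Rotation as Rn
def go(p,ang):
    "shift to p in tool axes now, and tool-z turn bringing tool x to world angle ang (deg)"
    o=robot.get_obs();r=Rn.from_quat(o["orientation"]);x=r.apply([1,0,0]);c=np.degrees(np.arctan2(x[1],x[0]))
    print("shift",r.inv().apply(np.array(p)-o["eef_pos"]).round(1),"turn",-np.radians((ang-c+180)%360-180).round(4),"q7",o["q"][6].round(2),"axis",c.round(2),"toolz",r.apply([0,0,1]).round(4))
```

```bash
python3 -c "
from h import *
go([470,220,260],191.5);go([504,-182,200],191.5)"
```

```text
shift [-320.3 -216.4  -29.1] turn -0.6685 q7 -0.05 axis 153.2 toolz [-6.0e-04 -1.1e-03 -1.0e+00]
shift [-531.9 -559.9   31.3] turn -0.6685 q7 -0.05 axis 153.2 toolz [-6.0e-04 -1.1e-03 -1.0e+00]
```

Units first: shifts go in shares of 30 cm and turns go in shares of pi rad. So -32 mm / 300 = -0.1067, -22 mm / 300 = -0.0733.

>>> drive_effector(steps={"moves":[[-0.1067,-0.0733,-0.02,0,1],[-0.1067,-0.0733,-0.02,0,1],[-0.1067,-0.0733,-0.02,0,1],[-0.1067,-0.0733,-0.02,0,0.4],[-0.1067,-0.0733,-0.0167,0,0.4]]}, grip_n=40)

```text
time_s: 0.82
eef_pos: [375.5, 386.3, 260.4]
orientation: [0.232, 0.973, -0.0, -0.0]
ft_force: [0.5, -0.9, -0.1]
opening: 0.606
grasp_force: 0.0
```

>>> drive_effector(steps={"moves":[[-0.1067,-0.0733,0,0,0.4],[-0.1067,-0.0733,0,0,0.4],[-0.1067,-0.0733,0,0,0.4],[-0.1067,-0.0733,0,0,0.4],[-0.1067,-0.0733,0,0,0.4]]})

```text
time_s: 1.45
eef_pos: [468.6, 216.0, 260.2]
orientation: [0.232, 0.973, 0.0, -0.0]
ft_force: [-0.2, 0.1, -0.0]
opening: 0.4
grasp_force: 0.0
```

>>> drive_effector(steps={"moves":[[-0.07,-0.1133,0,0,0.4],[-0.07,-0.1133,0,0,0.4],[-0.07,-0.1133,0,0,0.4],[-0.07,-0.1133,0,0,0.4],[-0.07,-0.1133,0,0,0.4]]})

```text
time_s: 2.08
eef_pos: [485.1, 16.8, 260.3]
orientation: [0.232, 0.973, 0.0, -0.0]
ft_force: [0.6, 0.2, 0.0]
opening: 0.401
grasp_force: 0.0
```

>>> drive_effector(steps={"moves":[[-0.07,-0.1133,0,0,0.4],[-0.07,-0.1133,0,0,0.4],[-0.07,-0.1133,0,0,0.4],[-0.07,-0.1133,0,0,0.4],[-0.07,-0.1133,0,0,0.4]]})

```text
time_s: 2.7
eef_pos: [502.3, -182.1, 260.3]
orientation: [0.232, 0.973, 0.0, -0.0]
ft_force: [-0.0, -0.7, 0.6]
opening: 0.402
grasp_force: 0.0
```

>>> drive_effector(steps={"moves":[[0,0,0,-0.0532,0.4],[0,0,0,-0.0532,0.4],[0,0,0,-0.0532,0.4],[0,0,0,-0.0532,0.4],[0,0,0,0,0.4]]})

```text
time_s: 3.32
eef_pos: [502.2, -181.0, 260.2]
orientation: [-0.099, 0.995, 0.0, -0.0]
ft_force: [0.8, -0.1, 0.9]
opening: 0.405
grasp_force: 0.0
```

```bash
python3 -c "
from h import *
f=robot.grab_frame('wrist');cv2.imwrite('pics/w1.png',f['image'][:,:,::-1])
go([504,-182,200],191.5)
for p in [(504,-182,80)]: print(proj(f,p))"
```

```text
shift [-1.5 -1.4 60.2] turn -0.0042 q7 2.14 axis -168.74 toolz [-2.e-04  1.e-04 -1.e+00]
[278.91961451 198.27949335]
```

View pics/w1.png

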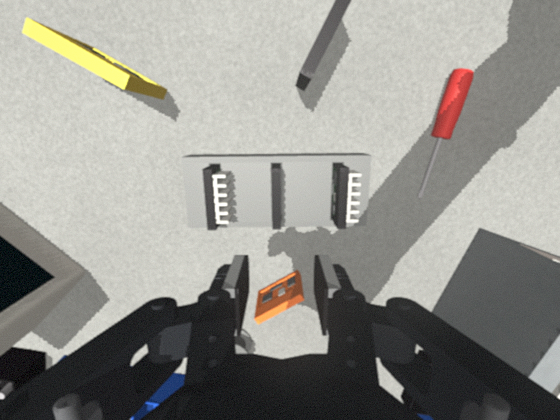

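The wrist view shows the plain module at columns 272-283, rows 164-228. It is nearly aligned with the image axes. I'll measure it properly here.

Run:
```python
from h import *
f=robot.grab_frame('wrist')
g=cv2.cvtColor(f['image'],cv2.COLOR_RGB2GRAY)
np.set_printoptions(linewidth=250)
print(g[156:236:4,264:292])
c=cv2.resize(g[145:240,180:380],None,fx=4,fy=4,interpolation=cv2.INTER_CUBIC)
cv2.imwrite('pics/w1c.png',c)
for (u,v) in [(277,164),(277,226)]: print(pix(f,u,v,80))
print(np.array(f['world_from_camera'])[:3,3])
```

```text
[[156 158 161 161 159 158 161 157 160 160 165 173 172 172 171 175 175 173 174 171 173 173 174 175 171 170 173 177]
 [199 196 195 195 195 197 197 196 195 196 196 199 199 198 195 198 193 195 191 196 197 192 196 196 200 196 196 194]
 [204 204 209 208 206 201 172 118  78  66  60  62  61  63  59  62 105 151 185 204 204 207 202 201 204 204 203 202]
 [202 205 204 204 207 204 174 118  85  73  81  78  79  74  73  79 103 134 168 193 205 203 202 203 200 199 198 201]
 [202 202 200 205 204 197 167 123 101 100  96  96  93  95  94  95 105 112 123 134 168 199 204 200 204 204 203 201]
 [202 202 204 204 202 201 176 130  95  90  93  89  89  92  95  92 105 113 114 127 135 167 197 203 197 204 200 200]
 [200 194 199 201 205 199 181 138  95  91  92  91  91  92  88  91 103 115 118 133 162 189 202 201 199 200 204 197]
 [202 196 200 199 201 202 188 146 102  93  89  86  93  89  84  90  94 111 121 131 140 168 191 200 199 199 196 197]
 [199 198 200 200 199 198 181 144  97  87  87  86  92  91  83  86  89 100 119 135 157 186 198 195 198 194 198 198]
 [195 203 200 198 201 196 180 137  98  89  86  90  86  86  83  85
[... 590 characters left out ...]
9 138 163 187 189 189 192 187 189]
 [189 190 190 188 190 191 188 163 111  83  80  82  74  79  74  81  79  89 102 122 141 168 188 190 187 188 186 193]
 [189 185 195 190 187 189 191 167 124  85  73  79  79  84  79  76  81  93 108 119 129 155 184 184 190 184 184 186]
 [184 185 182 185 181 186 187 179 147  92  74  76  84  76  76  71  83 101 118 127 143 167 184 185 184 186 182 184]
 [209 209 205 201 205 202 212 211 173 107  91  93 101  96  94  91 117 165 209 215 213 201 185 169 145 134 135 134]
 [211 215 217 209 206 205 209 206 206 210 204 200 179 150 141 142 152 150 153 149 142 132 132 131 136 137 137 138]]
[ 467.2 -191.4   80. ]
[ 536.4 -177.9   80. ]
[ 432.23180961 -194.12421676  402.87142528]
```

View pics/w1c.png

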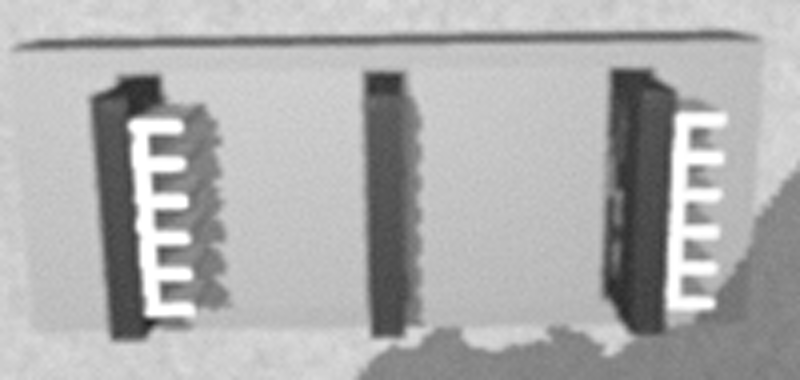

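The crop shows the module's top edge as a strip from (386,95) to (388,335). The neighbours' fins both point to image right.

Run:
```python
from h import *
f=robot.grab_frame('wrist')
a,b=pix(f,275.9,168.4,80),pix(f,276.5,228.4,80)
c=(a+b)/2;th=np.degrees(np.arctan2(*(b-a)[1::-1]));print(a,b,c,np.linalg.norm(a-b),th)
go([c[0],c[1],51],180+th)
```

```text
[ 472.1 -191.7   80. ] [ 539.4 -177.9   80. ] [ 505.75 -184.8    80.  ] 68.70029112019827 11.587985744142772
shift [ -2.7  -4.5 209.2] turn -0.0054 q7 2.14 axis -168.72 toolz [-2.e-04  0.e+00 -1.e+00]
```

Scaled: 45 mm / 300 = 0.15, -2.7 mm / 300 = -0.009, -0.005 rad / 3.1416 = -0.0016.

>>> drive_effector(steps={"moves":[[-0.009,-0.0133,0.15,-0.0016,0.4],[0,0,0.15,0,0.4],[0,0,0.1167,0,0.4],[0,0,0.0667,0,0.4],[0,0,0,0,0.4]]})

```text
time_s: 4.1
eef_pos: [504.7, -183.9, 113.9]
orientation: [-0.102, 0.995, 0.0, -0.002]
ft_force: [-0.2, 0.5, 0.3]
opening: 0.4
grasp_force: 0.0
```

>>> drive_effector(steps={"moves":[[0,0,0.0667,0,0.4],[0,0,0.0533,0,0.4],[0,0,0.0533,0,0.4],[0,0,0.04,0,0.4],[0,0,0,0,0.4]]})

```text
time_s: 4.72
eef_pos: [505.1, -184.2, 50.3]
orientation: [-0.102, 0.995, 0.0, -0.001]
ft_force: [0.5, -0.1, 0.4]
opening: 0.402
grasp_force: 0.0
```

```bash
python3 -c "
from h import *
f=robot.grab_frame('wrist');cv2.imwrite('pics/w2.png',f['image'][:,:,::-1])
go([505.8,-184.8,51],191.6)"
```

```text
shift [-0.1 -0.5  0. ] turn 0.0026 q7 2.25 axis -168.25 toolz [-8.e-04 -0.e+00 -1.e+00]
```

View pics/w2.png

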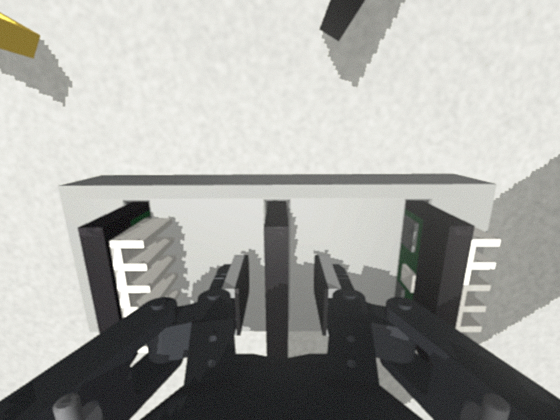

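The module (columns 266-290) stands between the pads at columns 243 and 320, so I'll close and lift.

>>> drive_effector(steps={"moves":[[0,0,0,0,0],[0,0,0,0,0],[0,0,0,0,0],[0,0,0,0,0],[0,0,0,0,0]]}, grip_n=40)

```text
time_s: 5.4
eef_pos: [506.3, -184.8, 51.9]
orientation: [-0.102, 0.995, -0.0, 0.001]
ft_force: [-0.5, -1.3, 4.9]
opening: 0.111
grasp_force: 43.9
```

>>> drive_effector(steps={"moves":[[0,0,-0.0333,0,0],[0,0,-0.0333,0,0],[0,0,-0.05,0,0],[0,0,-0.0667,0,0],[0,0,0,0,0]]})

```text
time_s: 6.02
eef_pos: [507.0, -183.8, 108.2]
orientation: [-0.103, 0.995, 0.0, 0.002]
ft_force: [0.6, -0.1, -2.1]
opening: 0.105
grasp_force: 43.2
```

>>> drive_effector(steps={"moves":[[0,0,-0.1333,0,0],[0,0,-0.1667,0,0],[0,0,-0.1667,0,0],[0,0,-0.0833,0,0],[0,0,0,0,0]]})

```text
time_s: 6.65
eef_pos: [506.6, -184.1, 272.7]
orientation: [-0.103, 0.995, -0.0, 0.002]
ft_force: [0.4, 0.1, -1.2]
opening: 0.113
grasp_force: 43.2
```

```bash
python3 -c "
from h import *
go([600,190,300],171.7)"
```

```text
shift [-168.   347.1  -27. ] turn 0.3508 q7 2.15 axis -168.2 toolz [ 3.e-03  2.e-04 -1.e+00]
```

Scaled: 29 mm / 300 = 0.0967, -14 mm / 300 = -0.0467.

>>> drive_effector(steps={"moves":[[-0.0467,0.0967,0,0,0],[-0.0467,0.0967,0,0,0],[-0.0467,0.0967,0,0,0],[-0.0467,0.0967,0,0,0],[-0.0467,0.0967,0,0,0]]})

```text
time_s: 7.28
eef_pos: [544.0, -26.6, 269.0]
orientation: [-0.103, 0.995, 0.0, -0.002]
ft_force: [1.2, -0.5, -1.2]
opening: 0.107
grasp_force: 43.1
```

>>> drive_effector(steps={"moves":[[-0.0467,0.0967,0,0,0],[-0.0467,0.0967,0,0,0],[-0.0467,0.0967,0,0,0],[-0.0467,0.0967,0,0,0],[-0.0467,0.0967,0,0,0]]})

```text
time_s: 7.9
eef_pos: [582.9, 129.4, 268.7]
orientation: [-0.103, 0.995, -0.0, -0.002]
ft_force: [0.3, -0.2, -0.3]
opening: 0.107
grasp_force: 43.1
```

>>> drive_effector(steps={"moves":[[-0.0467,0.0967,0,0,0],[-0.04,0.09,0,0,0],[0,0,0,0.0372,0],[0,0,0,0.0372,0],[0,0,0,0.0372,0]]})

```text
time_s: 8.52
eef_pos: [596.8, 188.5, 268.5]
orientation: [0.074, 0.997, -0.001, -0.002]
ft_force: [-0.2, 0.2, -1.4]
opening: 0.109
grasp_force: 43.1
```

Run:
```python
from h import *
f=robot.grab_frame('wrist');t=robot.grab_frame('top')
go([600,190,300],171.7)
z=lambda im,x,y,w,h,k:cv2.resize(im[y:y+h,x:x+w],None,fx=k,fy=k,interpolation=cv2.INTER_CUBIC)
cv2.imwrite('pics/w3.png',np.hstack([f['image'],])[:,:,::-1])
s=robot.grab_frame('scene');cv2.imwrite('pics/s3.png',z(s['image'],270,80,133,150,4)[:,:,::-1])
```

```text
shift [ -2.8   2.  -31.2] turn -0.002 q7 1.17 axis 171.58 toolz [-0.0036 -0.0011 -1.    ]
```

View pics/w3.png

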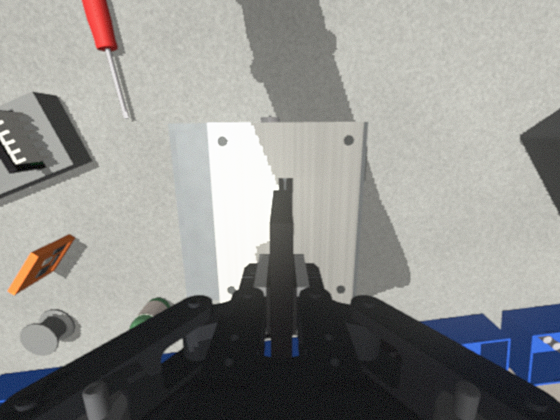

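View pics/s3.png

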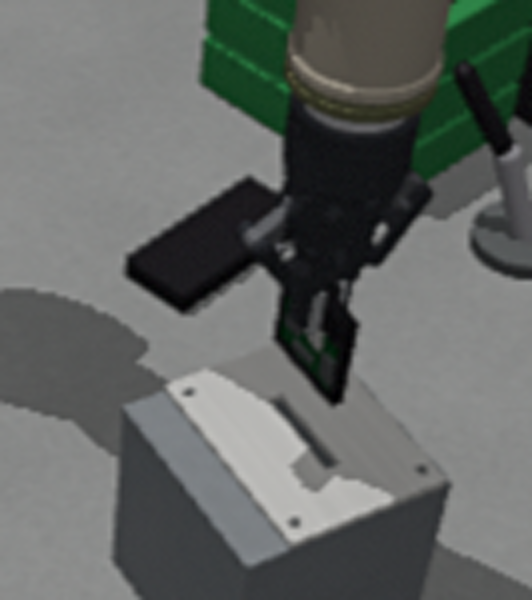

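Wrist view: the near slot end shows at about (286,181), with plate screws at (222,141) and (348,140). The module's lower edge end is at about (283,195). The scene view shows the module held upright just beside the slot. Now I'll measure this view numerically.

Run:
```python
from h import *
f=robot.grab_frame('wrist');g=cv2.cvtColor(f['image'],cv2.COLOR_RGB2GRAY)
np.set_printoptions(linewidth=250)
print(g[172:204:2,266:304])
def blob(u,v,r=9):
    p=g[v-r:v+r+1,u-r:u+r+1].astype(float);w=np.clip(np.median(p)-30-p,0,None);y,x=np.mgrid[-r:r+1,-r:r+1];return u+(w*x).sum()/w.sum(),v+(w*y).sum()/w.sum()
s=[blob(*p) for p in[(222,141),(348,140),(232,290),(340,289)]];print(np.round(s,1))
W=[pix(f,*p,170) for p in s];print(W);
for i,j in[(2,0),(3,1)]:print(np.degrees(np.arctan2(*(W[i]-W[j])[1::-1])))
for i,j in[(0,1),(2,3)]:print(np.degrees(np.arctan2(*(W[i]-W[j])[1::-1]))-90,np.linalg.norm(W[i]-W[j]))
o=robot.get_obs();r=Rn.from_quat(o['orientation']);x=r.apply([1,0,0]);zt=r.apply([0,0,1])
b=o['eef_pos']+zt*42
for k in(35,-35):print('mod bottom',(b+k*x).round(1),proj(f,b+k*x))
print(pix(f,285.8,178.5,170))
```

```text
[[252 253 252 253 253 246 217 195 200 197 199 198 194 199 200 199 197 194 196 199 198 198 195 194 194 197 194 192 193 190 192 194 196 192 191 192 185 190]
 [253 252 253 253 252 249 237 233 222 200 198 203 198 204 204 201 200 200 195 193 200 201 196 192 195 195 195 194 191 191 190 194 194 193 189 190 190 190]
 [253 253 253 252 253 253 254 254 246 212 198 199 198 187 193 192 195 194 194 194 193 192 189 185 186 186 184 191 192 189 194 193 194 194 194 188 190 192]
 [253 252 252 252 252 253 253 253 250 227 202 194 168 120  97  95 105 125 143 146 140 114  99  90  94  95 115 159 189 195 199 197 197 196 192 194 190 193]
 [253 253 252 253 253 252 253 253 254 248 218 197 166 106  82  84  89  99 127 127 107  85  83  79  74  82 113 160 195 195 197 198 196 195 196 189 192 194]
 [252 252 252 253 252 253 253 253 253 246 220 204 168 106  82  80  86  99 119 122 101  82  76  85  79  88 119 164 192 199 193 193 195 191 196 193 188 193]
 [253 252 253 253 252 252 252 253 252 254 254 255 240 131  80  84  82  95 119 120 100  83  80  83  80  85 120 167 193 194 195 195 197 194 193 190 191 190]
 [253 253 253 2
[... 1114 characters left out ...]
2  85  82  88  85  80  83  80  78  76  79  78  79  74  75  90 120 167 191 188 193 196 194 196 190 191 187 190]
 [253 252 253 253 255 242 142  85  79  84  84  88  82  81  78  83  78  82  82  77  80  78  79  76  75  87 119 166 191 191 196 193 193 191 193 192 186 190]]
[[222.5 140. ]
 [348.6 139.9]
 [236.5 292.9]
 [339.2 289.1]]
[array([526.5, 152.2, 170. ]), array([540.7, 251.3, 170. ]), array([662.4, 138. , 170. ]), array([671.9, 232.1, 170. ])]
-5.9651095634681885
-8.325650330426848
-188.1543836549399 100.1121870703063
-185.76484477995206 94.57832732714192
mod bottom [562.4 193.3 227.7] [279.8428569  190.86891324]
mod bottom [631.7 183.3 227.5] [280.05422959 289.3246451 ]
[564.1 197.7 170. ]
```

Scaled: 15 mm / 300 = 0.05, 4.5 mm / 300 = 0.015, -0.003 rad / 3.1416 = -0.001.

>>> drive_effector(steps={"moves":[[-0.0083,0.015,0.05,-0.001,0],[0,0,0.05,0,0],[0,0,0.05,0,0],[0,0,0.02,0,0],[0,0,0,0,0]]})

```text
time_s: 9.35
eef_pos: [600.7, 192.2, 219.7]
orientation: [0.071, 0.997, -0.0, -0.0]
ft_force: [-0.1, -0.7, -1.1]
opening: 0.11
grasp_force: 43.1
```

Run:
```python
from h import *
go([600,192.4,218],171.8)
f=robot.grab_frame('wrist');s=robot.grab_frame('scene')
z=lambda im,x,y,w,h,k:cv2.resize(im[y:y+h,x:x+w],None,fx=k,fy=k,interpolation=cv2.INTER_CUBIC)
cv2.imwrite('pics/w4.png',np.hstack([z(f['image'],240,150,80,120,5),z(s['image'],310,140,80,120,5)])[:,:,::-1])
```

```text
shift [0.7 0.1 1.7] turn 0.0004 q7 1.18 axis 171.82 toolz [-9.e-04 -4.e-04 -1.e+00]
```

View pics/w4.png

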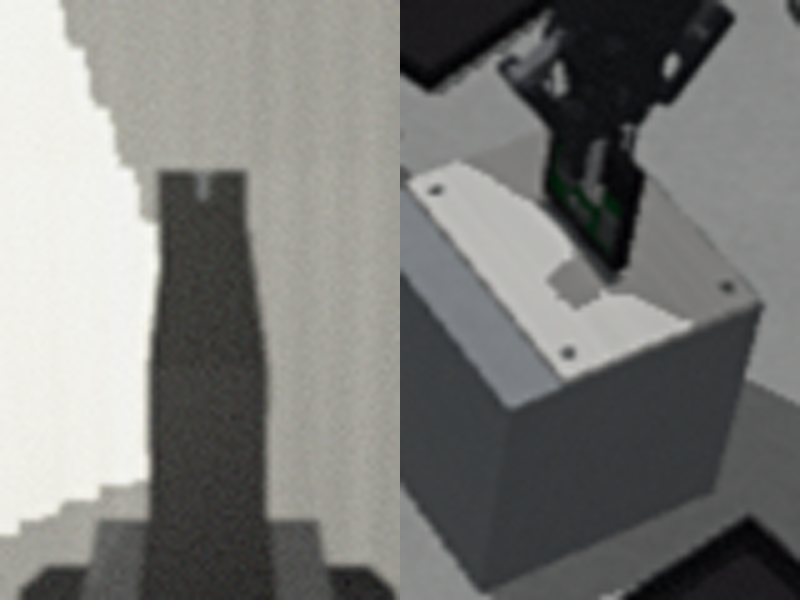

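The module's lower end (crop column about 206) lines up with the slot end (columns 160-246), about 8 mm above the plate. I'll go down gently.

Scaled: 2 mm / 300 = 0.0067, 0.7 mm / 300 = 0.0023.

>>> drive_effector(steps={"moves":[[0.0023,0,0.0067,0,0],[0,0,0.0067,0,0],[0,0,0.0067,0,0],[0,0,0,0,0]]})

```text
time_s: 9.95
eef_pos: [600.1, 192.4, 214.0]
orientation: [0.071, 0.997, -0.0, -0.0]
ft_force: [-0.1, -0.1, -1.2]
opening: 0.108
grasp_force: 43.1
```

>>> drive_effector(steps={"moves":[[0,0,0.0033,0,0],[0,0,0.0033,0,0],[0,0,0.0033,0,0],[0,0,0,0,0]]})

```text
time_s: 10.45
eef_pos: [600.2, 192.4, 211.1]
orientation: [0.071, 0.997, -0.0, -0.0]
ft_force: [-0.6, 0.1, -1.0]
opening: 0.11
grasp_force: 43.1
```

>>> drive_effector(steps={"moves":[[0,0,0.0033,0,0],[0,0,0.0033,0,0],[0,0,0,0,0]]})

```text
time_s: 10.82
eef_pos: [600.1, 192.4, 209.1]
orientation: [0.071, 0.997, -0.0, -0.0]
ft_force: [-0.6, -0.1, -1.6]
opening: 0.108
grasp_force: 43.1
```

Bottom is now at about z 167 with no contact force, so it's probably in the slot. I'll continue in small steps.

Scaled: 1.5 mm / 300 = 0.005.

>>> drive_effector(steps={"moves":[[0,0,0.005,0,0],[0,0,0.005,0,0],[0,0,0,0,0]]})

```text
time_s: 11.2
eef_pos: [600.1, 192.4, 206.0]
orientation: [0.071, 0.997, -0.0, -0.0]
ft_force: [-0.3, 0.2, -2.0]
opening: 0.113
grasp_force: 43.1
```

>>> drive_effector(steps={"moves":[[0,0,0.005,0,0],[0,0,0.005,0,0],[0,0,0.005,0,0],[0,0,0,0,0]]})

```text
time_s: 11.7
eef_pos: [600.1, 192.4, 201.6]
orientation: [0.071, 0.997, -0.0, -0.0]
ft_force: [-0.3, -0.9, -2.0]
opening: 0.106
grasp_force: 43.1
```

>>> drive_effector(steps={"moves":[[0,0,0.005,0,0],[0,0,0.005,0,0],[0,0,0.005,0,0],[0,0,0,0,0]]})

```text
time_s: 12.2
eef_pos: [600.1, 192.4, 197.1]
orientation: [0.071, 0.997, -0.0, -0.0]
ft_force: [0.2, -0.1, -1.0]
opening: 0.111
grasp_force: 43.1
```

Scaled: 2.5 mm / 300 = 0.0083.

>>> drive_effector(steps={"moves":[[0,0,0.0083,0,0],[0,0,0.0083,0,0],[0,0,0.0083,0,0],[0,0,0.0083,0,0],[0,0,0,0,0]]})

```text
time_s: 12.82
eef_pos: [600.1, 192.4, 186.9]
orientation: [0.071, 0.997, -0.0, -0.0]
ft_force: [-0.7, -0.2, -1.4]
opening: 0.111
grasp_force: 43.1
```

>>> drive_effector(steps={"moves":[[0,0,0.0083,0,0],[0,0,0.0083,0,0],[0,0,0.0083,0,0],[0,0,0.0067,0,0],[0,0,0,0,0]]})

```text
time_s: 13.45
eef_pos: [600.1, 192.4, 177.5]
orientation: [0.071, 0.997, -0.0, -0.0]
ft_force: [0.1, 0.2, -1.0]
opening: 0.107
grasp_force: 43.1
```

>>> drive_effector(steps={"moves":[[0,0,0,0,0.4],[0,0,0,0,0.4],[0,0,0,0,0.4],[0,0,0,0,0.4]]})

```text
time_s: 13.95
eef_pos: [600.3, 192.5, 177.9]
orientation: [0.071, 0.997, 0.0, 0.0]
ft_force: [-1.4, -0.4, 0.2]
opening: 0.402
grasp_force: 0.0
```

>>> drive_effector(steps={"moves":[[0,0,-0.0333,0,0.4],[0,0,-0.05,0,0.4],[0,0,-0.05,0,0.4],[0,0,0,0,0.4]]})

```text
time_s: 14.45
eef_pos: [601.3, 192.6, 220.1]
orientation: [0.071, 0.997, 0.001, 0.002]
ft_force: [1.5, -0.3, -0.4]
opening: 0.397
grasp_force: 0.0
```

>>> drive_effector(steps={"moves":[[0,0,0,0,0],[0,0,0,0,0],[0,0,0,0,0],[0,0,0,0,0],[0,0,0,0,0]]}, grip_n=20)

```text
time_s: 15.08
eef_pos: [600.2, 192.4, 217.7]
orientation: [0.071, 0.997, -0.0, -0.0]
ft_force: [-0.8, -0.0, -0.2]
opening: 0.005
grasp_force: 0.0
```

Run:
```python
from h import *
f=robot.grab_frame('wrist');s=robot.grab_frame('scene')
z=lambda im,x,y,w,h,k:cv2.resize(im[y:y+h,x:x+w],None,fx=k,fy=k,interpolation=cv2.INTER_CUBIC)
cv2.imwrite('pics/w5.png',np.hstack([z(f['image'],240,150,80,120,5),z(s['image'],310,140,80,120,5)])[:,:,::-1])
```

```text
(no output)
```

View pics/w5.png

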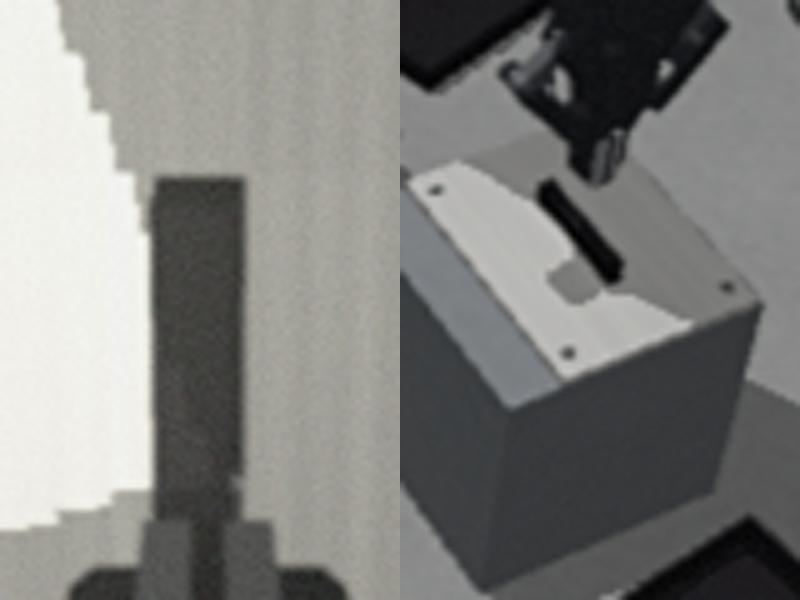

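The module stands on the rollers with its top edge protruding, and the shut fingers are above it. Now I'll press down.

Scaled: 10 mm / 300 = 0.0333, 8 mm / 300 = 0.0267.

>>> drive_effector(steps={"moves":[[0,0,0.0333,0,0],[0,0,0.0333,0,0],[0,0,0.0267,0,0],[0,0,0.01,0,0],[0,0,0,0,0]]})

```text
time_s: 15.8
eef_pos: [600.1, 192.4, 186.5]
orientation: [0.071, 0.997, -0.0, -0.0]
ft_force: [-0.8, 0.7, -0.0]
opening: -0.003
grasp_force: 0.0
```

>>> drive_effector(steps={"moves":[[0,0,0.005,0,0],[0,0,0.005,0,0],[0,0,0.0033,0,0],[0,0,0,0,0]]})

```text
time_s: 16.3
eef_pos: [600.8, 192.7, 183.9]
orientation: [0.071, 0.997, 0.001, 0.001]
ft_force: [-0.3, -0.8, 4.3]
opening: 0.0
grasp_force: 2.5
```

>>> drive_effector(steps={"moves":[[0,0,0.0033,0,0],[0,0,0.0033,0,0],[0,0,0,0,0]]})

```text
time_s: 16.68
eef_pos: [600.9, 192.7, 182.0]
orientation: [0.071, 0.997, 0.001, 0.001]
ft_force: [-1.4, -0.3, 4.5]
opening: 0.001
grasp_force: 2.7
```

Scaled: 1 mm / 300 = 0.0033.

>>> drive_effector(steps={"moves":[[0,0,0.0033,0,0],[0,0,0.0033,0,0],[0,0,0,0,0]]})

```text
time_s: 17.05
eef_pos: [600.2, 192.5, 178.6]
orientation: [0.071, 0.997, -0.0, -0.0]
ft_force: [0.4, 0.2, 0.5]
opening: -0.004
grasp_force: 0.6
```

>>> drive_effector(steps={"moves":[[0,0,0.0033,0,0],[0,0,0.0033,0,0],[0,0,0,0,0]]})

```text
time_s: 17.42
eef_pos: [599.9, 192.3, 176.3]
orientation: [0.071, 0.997, -0.0, -0.0]
ft_force: [-0.3, 0.2, -0.7]
opening: -0.003
grasp_force: 0.0
```

>>> drive_effector(steps={"moves":[[0,0,0.0033,0,0],[0,0,0,0,0]]})

```text
time_s: 17.68
eef_pos: [600.1, 192.4, 175.6]
orientation: [0.071, 0.997, -0.0, -0.0]
ft_force: [0.4, -0.3, 0.5]
opening: -0.001
grasp_force: 0.0
```

The force has vanished, so it should have dropped. I'll retreat and check numerically, since the picture allowance is used.

Scaled: -30 mm / 300 = -0.1, -20 mm / 300 = -0.0667.

>>> drive_effector(steps={"moves":[[0,0,-0.0667,0,0],[0,0,-0.1,0,0],[0,0,-0.1,0,0],[0,0,-0.1,0,0],[0,0,-0.1,0,0]]})

```text
time_s: 18.3
eef_pos: [600.2, 192.4, 316.9]
orientation: [0.071, 0.997, 0.0, 0.0]
ft_force: [0.8, -0.1, 0.3]
opening: -0.001
grasp_force: 0.0
```

>>> drive_effector(steps={"moves":[[0,-0.1667,0,0,0],[0,-0.1667,0,0,0],[0,0,0,0,0],[0,0,0,0,0],[0,0,0,0,0]]})

```text
time_s: 18.92
eef_pos: [585.9, 95.1, 315.5]
orientation: [0.07, 0.998, 0.0, -0.0]
ft_force: [-0.2, 0.1, -0.5]
opening: 0.002
grasp_force: 0.0
```

Run:
```python
from h import *
np.set_printoptions(linewidth=250)
z0=cv2.imread('pics/scene0.png');s=robot.grab_frame('scene')['image'][:,:,::-1]
w5=cv2.imread('pics/w5.png')[:,400:]
w5=cv2.resize(w5,(80,120),interpolation=cv2.INTER_AREA)
y=slice(174,200,3);x=slice(334,360)
G=lambda i:cv2.cvtColor(np.ascontiguousarray(i),cv2.COLOR_BGR2GRAY)
for i in(z0,s):print(G(i)[y,x])
print('on rollers');print(G(w5)[34:60:3,24:50])
t=robot.grab_frame('top')['image'];t0=cv2.imread('pics/top0.png')
d=cv2.absdiff(G(z0),G(s));n,l,st,c=cv2.connectedComponentsWithStats((d>60).astype('uint8'));print(st[1:][st[1:,4]>40])
```

```text
[[182 181 181 180 180 180 180 182 180 180 179 177 177 178 180 180 179 180 179 181 182 181 180 180 175 156]
 [182 183 183 184 184 183 181 182 181 181 181 181 181 178 178 178 179 179 179 179 179 180 182 182 181 180]
 [182 184 181 137  81  57  66 111 171 184 182 180 181 181 180 180 178 177 178 179 180 179 178 179 181 182]
 [181 180 183 187 184 150  91  48  54  99 145 177 184 181 180 180 181 181 180 178 177 179 179 180 178 178]
 [181 180 179 181 182 184 188 184 139  73  48  66  97 156 181 182 179 179 180 180 180 179 177 178 179 180]
 [182 181 180 180 180 180 181 182 186 185 151  90  47  49  78 140 175 183 181 178 178 180 181 180 178 177]
 [181 182 182 181 180 180 179 180 180 181 184 188 183 138  70  46  66  97 153 179 181 178 177 177 180 181]
 [183 182 180 181 182 182 180 178 178 178 180 181 182 186 185 151  
[... 1617 characters left out ...]
109 127 127 125 124 124 122 122 123 124]
 [184 183 182 182 183 183 183 185 190 188 145  71  17   4  10  13  14  37  79 115 126 126 125 125 122 122]
 [183 185 184 183 183 184 186 182 159 144 133 130 123  86  34   6   8  11  10  15  58 109 124 124 124 124]
 [185 184 183 186 184 150 122 119 122 123 124 125 126 129 126  94  45  12   4  23  76 115 123 122 121 121]
 [184 184 185 185 184 186 179 152 127 120 121 122 122 121 120 136 166 151 133 131 130 129 128 121 120 120]]
[[303   0  32  28 163]
 [324   0  40  27 628]
 [329  37  27  15 173]
 [197  41  10  25 132]
 [309  58  10  17  44]
 [164  68  16   4  41]
 [194  71   7  16  68]
 [146  76  12  29 125]
 [300  92  48  50 929]
 [200 243  21  22 153]]
```

The slot looks empty again, as at the start, and only the reject is gone from the rack. Handing in.

```bash
python3 -c "
from cell import robot
print(robot.finish_job())"
```

```text
the job is handed in; nothing more can be done
None
```

I took the plain module from the rack's middle socket, posted it through the slot and pressed it past the rollers with no more than about 5 N read at the wrist; final images show the slot empty and everything else apparently in place, and the job is handed in, though no verdict came back.

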